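# Zero one channel of a crowded bench calibrator

### The job

On the bench calibrator, zero the channel that has the plain round fluted knob: push that knob in and, keeping it pushed in, turn it clockwise until you feel it firmly against its end stop, without forcing it or turning it back. Then let go so that it springs back out, and press the button in front of it all the way down to store the zero and release it. Do not brush the neighbouring knobs and buttons, and leave everything else as it lies.

Things in the scene. Friction and masses are not known exactly. Their poses are not given: they have to be found in the camera images.
- console: low grey desk console, 250 mm deep (its x) x 320 mm wide (its y) x 60 mm tall, fixed; its flat top carries five aluminium channel strips side by side at 54 mm pitch along its y, in any order; origin at the centre of its underside, z up, x pointing away from the buttons' side to the rear
- chan_a: strip to be zeroed: plate 122 x 50 x 3 mm on the console's top, alone with the plain round fluted knob: black, no pointer, 24 mm across, from 14 to 48 mm above the strip's origin when out, upright axis at x = +32 mm. The next knobs' axes are 54 mm to either side (29 mm free between knob sides); front and rear are free for 33 mm. Origin: centre of the underside, x to the rear, z up
- knob_grip (a point): point on the fluted knob's upright axis, 38 mm above the strip's underside and 10 mm below the knob's top when it is out: a good height to grip it from above. Fixed to the strip (does not go down with the knob)
- push (a joint): how far the fluted knob is pushed in, m: 0 out, 0.006 fully in, against a spring of 3 N at the start and 9 N fully in. It counts as pushed in from 0.003; it springs back when let go, within about half a second
- load (a joint): wind-up of the fluted grip on the torsion spring to its shaft, rad, clockwise from above positive; torque = 0.65 Nm/rad x load. The shaft turns at 0.10 Nm friction (load 0.15 to 0.17) up to the end stop, an unknown 0.3 to 1.35 rad clockwise of the start, where load rises with further turn. Firm: 0.32 (0.21 Nm) or more; forced: over 0.56 (0.36 Nm). Let go, it returns to 0; the shaft stays
- chan_a_button (a joint): travel of the button in front of the fluted knob, m: 0 up, 0.006 fully down (2 N at the start, 5 N at the bottom); springs back
- chan_a_button_top (a point): centre of the top of that button: round grey cap of 18 mm diameter, 17 mm above the strip's underside, on the strip's centre line 62 mm in front of (-x of the strip from) the fluted knob's axis; goes down with the button
- chan_b: a neighbouring channel strip, not to be touched: the same plate and button as chan_a's, but its knob is a black pointer knob with a bar grip 26 x 8 mm, up to 13 mm from its axis, up to 43 mm above the strip's underside, easily turned; origin and axes as for chan_a, knob axis at x = +32 mm, button at x = -30 mm
- chan_c: a neighbouring channel strip, not to be touched: the same plate and button as chan_a's, but its knob is a black pointer knob with a bar grip 24 x 10 mm, up to 13 mm from its axis, up to 43 mm above the strip's underside, easily turned; origin and axes as for chan_a, knob axis at x = +32 mm, button at x = -30 mm
- chan_d: a neighbouring channel strip, not to be touched: the same plate and button as chan_a's, but its knob is a slim black tapered knob, up to 13 mm from its axis, up to 43 mm above the strip's underside, easily turned; origin and axes as for chan_a, knob axis at x = +32 mm, button at x = -30 mm
- chan_e: a neighbouring channel strip, not to be touched: the same plate and button as chan_a's, but its knob is a stepped knob, a wide black foot with a thin aluminium cap, up to 13 mm from its axis, up to 43 mm above the strip's underside, easily turned; origin and axes as for chan_a, knob axis at x = +32 mm, button at x = -30 mm
- jar: small clear glass jar, 34 mm across, 35 mm tall, on the rear of the console; origin at the centre of its underside; to be left alone
- heatsink: finned aluminium heatsink, 30 x 40 x 18 mm, on the rear of the console; origin at the centre of its underside; to be left alone
- reel: green plastic solder reel standing on its flange, 60 mm across, 45 mm tall, left of the console; origin at the centre of its underside; to be left alone
- flux: white plastic bottle, 36 mm across, 90 mm tall, left of the console; origin at the centre of its underside; to be left alone
- board: loose circuit board, 100 x 70 mm, 10 mm tall parts, on the black mat right of the console; origin at the centre of its underside; to be left alone
- pot: small open steel cup, 60 mm across, 45 mm tall, right of the console; origin at the centre of its underside; to be left alone
- driver: screwdriver, 150 mm long, lying on the left behind the bottle; origin under its middle; to be left alone

How it is judged:
By the outcome, as a careful person would: the job done as asked, in the order asked, and still so for the second after the job is handed in, with the robot touching nothing.
It also fails if it takes over 58 s, if anything falls off the work surface, if the arm or the gripper's body presses on something with over 40 N, if the wrist force passes 120 N, or if a joint passes its speed limit or range.

### The arm

A 6-joint arm with a two-finger parallel gripper is mounted at the origin on the work surface. World frame = base frame: x ahead of the robot, y to its left, z up, the work surface at z = 0. Lengths are in m, angles in rad, forces in N, time in s.
With the tool pointing down it reaches from about 0.3 to 0.825 m from the base axis. Payload 5.4 kg.
Tool frame: the origin (TCP) lies midway between the tips of the shut fingers; the grasp point (between the pads) lies 19 mm behind it; z points along the fingers, y is the line along which they close (so a half turn about z gives the same grasp; the last joint's range is limited). The gripper opens to 92 mm and grips with 3 to 60 N. Pads are 20 mm wide; open, the fingers measure 128 mm over their backs; the gripper's body (75 mm by 189 mm) begins 69 mm behind the grasp point.
Start: joints at [1.027, 0.158, 1.597, -0, 1.386, -0.21], TCP at [0.188, 0.543, 0.215] pointing down, gripper open.
Joint ranges: [-2.91, 2.91], [-0.94, 2.29], [0.18, 2.7], [-1.29, 4.43], [0.17, 2.64], [-3, 3]. Speed limits (rad/s): [2.57, 2.57, 3.14, 3.14, 3.14, 3.14].

### API

Orientations are given as a 3x3 rotation matrix whose columns are the frame's x, y, z axes.
In Python, from plant import robot gives the robot as it stands. Calls block until the motion is done:
- robot.move_to(position, orientation): joint-space move of the TCP to a pose.
- robot.move_l(position, rotation=None, rate=0.15, stop_force=None): straight line of the TCP; rotation=None keeps the orientation; rate is the mean speed in m/s. With stop_force (N) it stops when the force on the tool has changed by that much, and returns True; else False.
- robot.goto_joints(angles): joint-space move.
- robot.grip(opening): finger opening in m; the grip force is fixed at half the most; returns when the fingers have stopped.
- robot.wait(seconds).
- robot.ik(position, orientation): joint angles nearest the present ones, or None.
- robot.read_camera(name): name is "side" or "top" or "wrist"; returns (picture, depth): 400x640x3 uint8, red, green, blue; 400x640 float32, m along the optical axis (not along the pixel's ray), 0 where there is no reading.
- robot.camera_model(name): a dict with "fx", "fy", "cx", "cy" (pixels), "extrinsics" (4x4, takes a point from camera to world coordinates). Camera axes: x right, y down, z forward; pixel columns grow to the right and rows downward; lengths in m; the calibration is good to about 2 mm. The wrist camera is an equidistant fisheye: a pixel r from the principal point sees the ray r / f radians off the axis. A picture is of the moment at which its call begins: read the wrist's pose just before it. camera_model takes no time and is no camera call; for the wrist camera it gives the pose at the moment of the call.
A pose or a line that the arm cannot do raises robot.MotionError and nothing moves.
- robot.job_done(): hands the job in; it is judged then, once.
Trained networks look in the newest picture that a camera, given by its name, has taken for a name from the list of things; names that differ only in an ending like _2 or _b are one class to them, and where a whole thing is asked for, a point or a joint stands for the part that bears it (a point fixed in the world has none). Each returns a list of dicts, best first, with "conf" (0 to 1); they miss things now and then, are a little off and sometimes report something else, mostly with a low value. They report only what shows in the picture. A call takes as long as a camera call.
- robot.boxes_of(camera, thing): "bbox" ([left, top, right, bottom] in pixels, round what is visible of it).
Readings, each from a call of its own:
- robot.current_time(): time.
- robot.current_q(): joint angles.
- robot.current_qvel(): joint speeds.
- robot.current_joint_torque(): joint torques, N m.
- robot.current_ee_pos(): TCP position.
- robot.current_eef_rot(): TCP orientation.
- robot.current_wrist_force(): force on the tool from outside, world axes, zero at the start.
- robot.current_moment(): the same for the moment, N m.
- robot.current_finger_gap(): finger opening in m.
- robot.current_grasp_force(): force on a finger pad.
Only numpy, scipy, OpenCV 4.12 (cv2) and the standard library are available. Lean on these libraries where they do the work, as an engineer would, in place of code of your own. Each camera call takes 0.05 s, during which the arm holds its last target. There are 200 camera calls.

## Working session

There is one attempt and no reset: what is moved stays moved. The work goes in short steps, each a Python script; the robot and the scene stay as the last script left them, time stands still between calls to the robot, and variables do not carry over. Pictures are saved under pics/ and viewed, at most 10 in all, crops included, and the job is handed in when it is done.

```bash
mkdir -p pics; ls
python3 - <<'E'
from plant import robot
import cv2,numpy as np
for n in ("top","side"):
    p,d=robot.read_camera(n); cv2.imwrite(f"pics/{n}0.png",p[:,:,::-1]); np.savez(f"{n}0.npz",p=p,d=d,**robot.camera_model(n))
    for t in ("chan_a","knob_grip","chan_a_button_top","console"):
        print(n,t,[(b["bbox"],round(b["conf"],2)) for b in robot.boxes_of(n,t)][:5])
print(robot.current_time(),robot.current_eef_rot())
E
```

```text
pics
top chan_a [([288.4, 186.0, 307.7, 225.8], 0.94), ([239.8, 191.7, 255.9, 229.6], 0.91), ([272.3, 187.7, 292.6, 222.2], 0.84), ([258.0, 188.2, 272.6, 223.6], 0.79), ([309.4, 183.7, 325.3, 224.7], 0.61)]
top knob_grip [([272.0, 188.7, 290.5, 229.6], 0.84)]
top chan_a_button_top []
top console [([228.7, 160.2, 333.4, 250.1], 0.58), ([183.5, 229.0, 204.0, 242.0], 0.37)]
side chan_a [([271.7, 234.2, 325.8, 259.3], 0.89), ([265.7, 246.9, 322.2, 272.8], 0.76), ([281.1, 215.8, 331.3, 242.5], 0.74), ([297.4, 199.5, 340.6, 221.8], 0.7), ([292.8, 206.0, 333.2, 232.4], 0.64)]
side knob_grip [([278.4, 214.6, 331.3, 242.5], 0.72)]
side chan_a_button_top [([312.8, 231.9, 321.6, 236.5], 0.53)]
side console [([234.4, 198.1, 358.1, 302.4], 0.82), ([273.6, 235.3, 328.4, 256.5], 0.25)]
0.5 [[-9.44805701e-01  3.27631174e-01  1.36410064e-05]
 [ 3.27631173e-01  9.44805700e-01 -6.58036332e-05]
 [-3.44474222e-05 -5.77024289e-05 -9.99999998e-01]]
```

Run:
```python
import cv2,numpy as np
a=cv2.imread("pics/top0.png")[150:260,170:350]; b=cv2.imread("pics/side0.png")[185:310,225:365]
a=cv2.resize(a,(800,489),interpolation=cv2.INTER_CUBIC); cv2.imwrite("pics/a.png",a)
z=np.load("top0.npz"); print(z["extrinsics"],z["fx"],z["cx"],z["cy"])
z=np.load("side0.npz"); print(z["extrinsics"],z["fx"])
cv2.imwrite("pics/b.png",cv2.resize(b,(672,600),interpolation=cv2.INTER_CUBIC))
```

```text
[[-0.006221   -0.99711543  0.07564465  0.4333974 ]
 [-0.99996789  0.00582092 -0.00550826 -0.03527639]
 [ 0.00505205 -0.07567649 -0.99711962  1.47110632]
 [ 0.          0.          0.          1.        ]] 442.87269297742034 318.1897063598615 194.59187626254624
[[-0.95435941 -0.13961176  0.26402021  0.20066034]
 [-0.29755205  0.52056216 -0.80029858  0.94723741]
 [-0.02570784 -0.84233223 -0.53834517  0.75220311]
 [ 0.          0.          0.          1.        ]] 459.84512640639815
```

View pics/a.png

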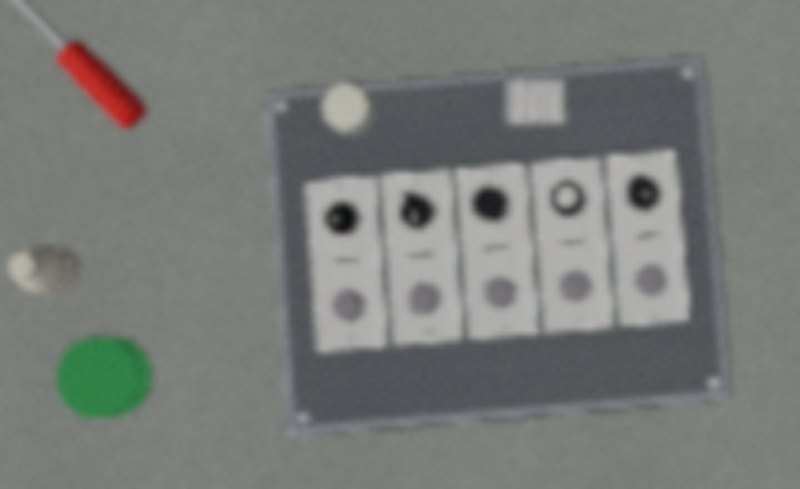

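View pics/b.png

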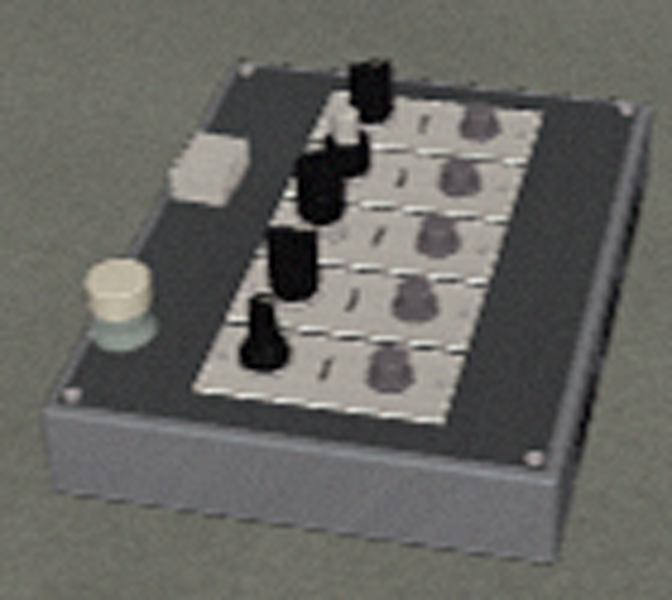

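Both views agree with the network: the fluted knob is on the middle strip, at about (280,196) in the top picture, with its button at (282.5,216). I'll move over it and take a closer look with the wrist camera.

```bash
cat > h.py <<'E'
import numpy as np,cv2
from plant import robot
def px2w(m,u,v,z,fish=False):
    """pixel -> world point on the plane at height z"""
    a=np.array([(u-m["cx"])/m["fx"],(v-m["cy"])/m["fy"]],float)
    if fish:
        t=np.hypot(*a); r=np.r_[a*np.sin(t)/max(t,1e-9),np.cos(t)]
    else: r=np.r_[a,1]
    E=m["extrinsics"]; d=E[:3,:3]@r; o=E[:3,3]
    return o+d*(z-o[2])/d[2]
def w2px(m,p):
    E=m["extrinsics"]; c=E[:3,:3].T@(np.asarray(p)-E[:3,3]); t=np.arctan2(np.hypot(c[0],c[1]),c[2])
    return np.array([m["cx"],m["cy"]])+m["fx"]*t*c[:2]/np.hypot(c[0],c[1])
def down(yaw):
    """tool down, tool y (closing line) at angle yaw in the world xy plane"""
    y=np.array([np.cos(yaw),np.sin(yaw),0]); z=np.array([0,0,-1.]); return np.c_[np.cross(y,z),y,z]
E
python3 - <<'E'
from h import *
m=robot.camera_model("top")
k=px2w(m,280.3,195.7,.108); b=px2w(m,282.5,215.9,.077); print(k,b,np.linalg.norm((k-b)[:2]))
yaw=np.arctan2(*(k-b)[1::-1]); print("yaw",yaw)
for dy in np.arange(-3.2,3.3,.4):
    q=robot.ik([k[0],k[1],.25],down(yaw+dy)); print(round(dy,1),None if q is None else np.round(q,2))
w=robot.camera_model("wrist"); T=robot.current_eef_rot(); print("cam in tool",T.T@(w["extrinsics"][:3,3]-robot.current_ee_pos()),T.T@w["extrinsics"][:3,:3],w["fx"])
E
```

```text
[0.53406114 0.07409817 0.108     ] [0.47262543 0.06965541 0.077     ] 0.061596144674379266
yaw 0.072189907245651
-3.2 None
-2.8 [-0.09  0.04  1.65 -0.    1.45  2.64]
-2.4 [-0.09  0.04  1.65 -0.    1.45  2.24]
-2.0 [-0.09  0.04  1.65 -0.    1.45  1.84]
-1.6 [-0.09  0.04  1.65 -0.    1.45  1.44]
-1.2 [-0.09  0.04  1.65 -0.    1.45  1.04]
-0.8 [-0.09  0.04  1.65 -0.    1.45  0.64]
-0.4 [-0.09  0.04  1.65 -0.    1.45  0.24]
-0.0 [-0.09  0.04  1.65 -0.    1.45 -0.16]
0.4 [-0.09  0.04  1.65 -0.    1.45 -0.56]
0.8 [-0.09  0.04  1.65 -0.    1.45 -0.96]
1.2 [-0.09  0.04  1.65 -0.    1.45 -1.36]
1.6 [-0.09  0.04  1.65 -0.    1.45 -1.76]
2.0 [-0.09  0.04  1.65 -0.    1.45 -2.16]
2.4 [-0.09  0.04  1.65 -0.    1.45 -2.56]
2.8 [-0.09  0.04  1.65 -0.    1.45 -2.96]
3.2 [-0.09  0.04  1.65 -0.    1.45  2.92]
cam in tool [ 0.07838183  0.00070499 -0.17070836] [[ 3.10256423e-04 -9.59487870e-01 -2.81749767e-01]
 [ 9.99999484e-01  2.52692851e-05  1.01512308e-03]
 [-9.66878664e-04 -2.81749937e-01  9.59487383e-01]] 309.70691628693146
```

Run:
```python
from h import *
robot.move_to([.505,.072,.25],down(.072+.9)); robot.grip(.034)
m=robot.camera_model("wrist"); p,d=robot.read_camera("wrist")
cv2.imwrite("pics/w0.png",p[:,:,::-1]); np.savez("w0.npz",p=p,d=d,**m)
for t in ("knob_grip","chan_a_button_top","chan_a"): print(t,[(b["bbox"],round(b["conf"],2)) for b in robot.boxes_of("wrist",t)][:3])
print("pred knob top, button",w2px(m,[.5341,.0741,.108]),w2px(m,[.4726,.0697,.077]),m["fx"],robot.current_time(),robot.current_finger_gap())
```

```text
knob_grip [([274.2, 128.8, 369.5, 228.7], 0.8), ([74.6, 249.0, 110.2, 271.1], 0.21)]
chan_a_button_top [([297.7, 152.5, 314.4, 169.1], 0.58)]
chan_a [([272.5, 129.2, 365.9, 226.7], 0.85), ([308.7, 99.9, 403.6, 202.3], 0.79), ([241.1, 153.7, 332.5, 253.0], 0.76)]
pred knob top, button [334.04652105 210.38986136] [299.03802218 160.78994834] 309.70691628693146 3.7083 0.03359740037623472
```

View pics/w0.png

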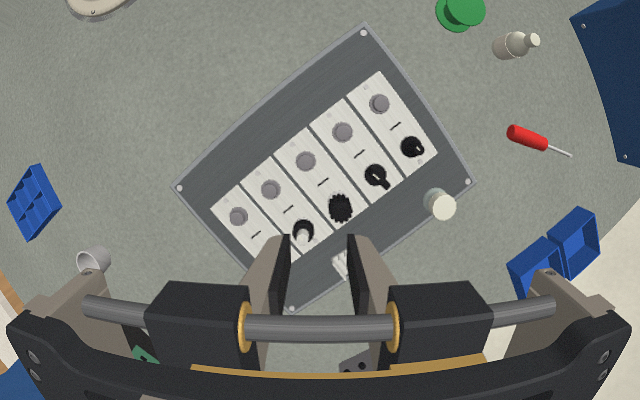

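The wrist picture shows the fluted knob at (340,208) and its button at (306,161), the middle strip again. Next I'll measure their centres from the depth data.

```bash
cat >> h.py <<'E'
def cloud(p,d,m,win):
    u0,v0,u1,v1=win; v,u=np.mgrid[v0:v1,u0:u1]; a=np.stack([(u-m["cx"])/m["fx"],(v-m["cy"])/m["fy"]],-1)
    t=np.maximum(np.hypot(a[...,0],a[...,1]),1e-9); z=d[v0:v1,u0:u1]
    c=np.dstack([a*(np.tan(t)/t*z)[...,None],z]); E=m["extrinsics"]
    return (c@E[:3,:3].T+E[:3,3])[z>0], p[v0:v1,u0:u1].astype(int)[z>0]
def measure(p,d,m,kw,bw):
    P,C=cloud(p,d,m,kw); print("max z",np.percentile(P[:,2],[50,90,98]))
    k=P[(C.max(1)<75)&(P[:,2]>np.percentile(P[:,2],95)-.006)]
    print("knob n",len(k),"median z",np.median(k[:,2]),"circle",cv2.minEnclosingCircle((k[:,:2]*1000).astype(np.float32)))
    P,C=cloud(p,d,m,bw); b=P[C.mean(1)<155]; zt=np.median(b[:,2]); b=b[abs(b[:,2]-zt)<.004]
    print("button n",len(b),zt,"circle",cv2.minEnclosingCircle((b[:,:2]*1000).astype(np.float32)),b.mean(0))
E
python3 - <<'E'
from h import *
z=np.load("w0.npz"); m={k:z[k] for k in("fx","fy","cx","cy","extrinsics")}
measure(z["p"],z["d"],m,(322,190,358,228),(293,149,318,174))
c=z["p"][120:240,265:380,::-1]; cv2.imwrite("pics/w0c.png",cv2.resize(c,None,fx=5,fy=5,interpolation=cv2.INTER_CUBIC))
E
```

```text
max z [0.06448949 0.10862442 0.10940891]
knob n 379 median z 0.10825370882213703 circle ((538.8003540039062, 78.99510955810547), 12.742363929748535)
button n 194 0.07691218803419947 circle ((477.80596923828125, 74.25405883789062), 9.074538230895996) [0.47763173 0.0743953  0.0774596 ]
```

View pics/w0c.png

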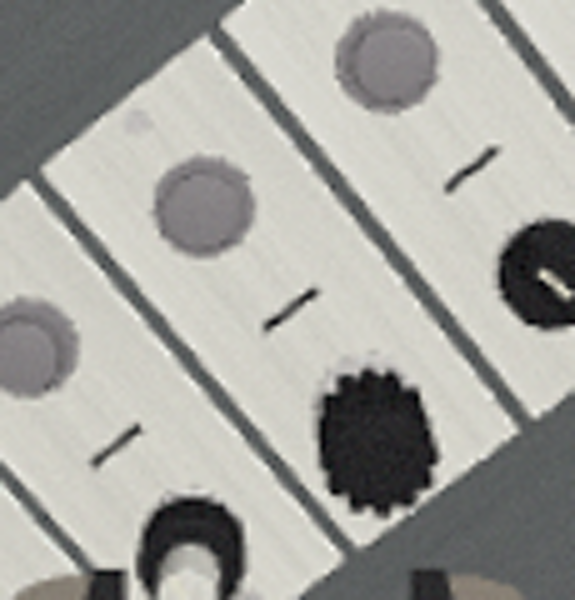

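Run:
```python
from h import *
robot.move_to([.505,.072,.25],down(.972-np.pi))
m=robot.camera_model("wrist"); p,d=robot.read_camera("wrist"); np.savez("w1.npz",p=p,d=d,**m)
kp=w2px(m,[.5388,.079,.1]);bp=w2px(m,[.4778,.0743,.077]);print(kp,bp,robot.current_time())
k=kp.round().astype(int);b=bp.round().astype(int)
measure(p,d,m,(k[0]-19,k[1]-19,k[0]+19,k[1]+19),(b[0]-13,b[1]-13,b[0]+13,b[1]+13))
print([(b["bbox"],round(b["conf"],2)) for b in robot.boxes_of("wrist","knob_grip")][:2])
cv2.imwrite("pics/w1.png",p[:,:,::-1])
```

```text
[295.88989747 167.49860828] [330.96437298 204.642716  ] 6.4083
max z [0.06430453 0.10867378 0.10959112]
knob n 412 median z 0.10830490581503174 circle ((539.7994995117188, 78.3281478881836), 12.821374893188477)
button n 178 0.07676375686939504 circle ((478.75787353515625, 73.73258972167969), 8.887864112854004) [0.47887151 0.07351412 0.07735733]
[([268.5, 131.0, 364.1, 230.2], 0.65)]
```

View pics/w1.png

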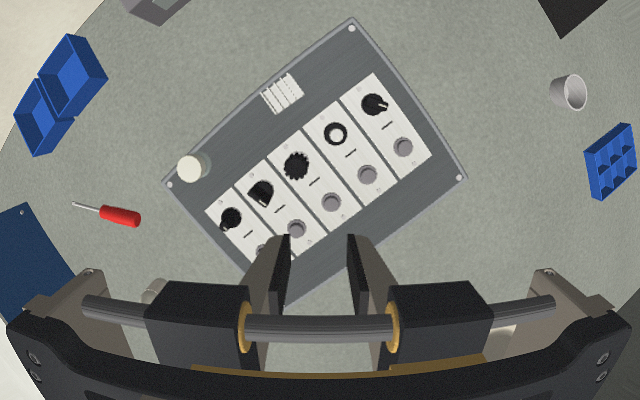

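Run:
```python
from h import *
R=down(.077+.9); k=[.5393,.0787]
robot.move_to([*k,.15],R); print(robot.current_q(),robot.current_wrist_force(),robot.current_moment())
print(robot.move_l([*k,.080],rate=.06,stop_force=4),robot.current_ee_pos())
print(robot.current_wrist_force(),robot.current_moment())
robot.grip(.018); print("gap",robot.current_finger_gap(),robot.current_grasp_force(),robot.current_wrist_force(),robot.current_moment(),robot.current_ee_pos())
robot.move_l([*k,.0748],rate=.02); robot.wait(.2)
print(robot.current_wrist_force(),robot.current_moment(),robot.current_ee_pos(),robot.current_time(),robot.current_q())
```

```text
[-7.69228572e-02  1.39420143e-01  1.74969098e+00  5.37452271e-05
  1.25232181e+00 -1.05366970e+00] [-0.14810273  0.23359776  0.1388521 ] [ 0.00683031 -0.0868682   0.037355  ]
False [0.53968865 0.07868148 0.08047657]
[ 0.33050805  0.25884959 -0.5167647 ] [ 0.01733674  0.00757227 -0.00334607]
gap 0.02369994208620453 29.99642014503479 [-2.32884065 -4.69980551  2.5714289 ] [-0.8546561   0.55803256  0.02118968] [0.53902826 0.07786289 0.08025433]
[-5.1322804  -4.7743779   7.41629627] [-0.82499077  0.93816956  0.02932917] [0.53910682 0.0778587  0.07565877] 11.3417 [-0.07749106  0.23336807  1.80262635 -0.00187793  1.10630427 -1.05391716]
```

```bash
cat > turn.py <<'E'
from h import *
R=down(.977); k=[.5387,.0778,.0745]
robot.move_l(k,rate=.02); robot.wait(.1)
def rd(): 
    r=[]
    for _ in range(4): r.append(np.r_[robot.current_moment()[2],robot.current_wrist_force()]); robot.wait(.02)
    return np.mean(r,0)
b=rd(); print("base",b.round(3),robot.current_ee_pos(),robot.current_time())
q=np.array(robot.ik(k,R)); q0=q[5]; H=[]; plat=None
while q[5]-q0<1.95:
    q[5]+=.05 if plat is None or H[-1][1]<plat+.03 else .03
    robot.goto_joints(q); r=rd(); M=abs(r[0]-b[0]); H.append((q[5]-q0,M)); print(round(q[5]-q0,3),round(robot.current_q()[5]-q0,3),r.round(3))
    if plat is None and q[5]-q0>.295: plat=np.median([h[1] for h in H if h[0]>.19]); print("plat",plat)
    if M>.31 or (plat is not None and M-plat>=.165) or robot.current_time()>38: break
print("plat",plat,"M",M,robot.current_ee_pos(),robot.current_finger_gap(),robot.current_time())
E
python3 turn.py
```

```text
base [ 2.000e-03 -3.184e+00 -1.703e+00  6.746e+00] [0.53907699 0.07776335 0.07566273] 11.7583
0.05 0.05 [ 0.063 -3.461 -1.315  7.582]
0.1 0.1 [ 0.071 -3.829 -1.645  7.076]
0.15 0.15 [ 0.099 -3.379 -1.487  7.4  ]
0.2 0.2 [ 0.111 -3.682 -1.828  7.122]
0.25 0.25 [ 0.116 -3.653 -2.484  7.566]
0.3 0.3 [ 0.129 -4.15  -2.327  7.469]
plat 0.11404782695023036
0.35 0.35 [ 0.107 -4.417 -2.875  7.002]
0.4 0.4 [ 0.081 -4.598 -2.875  6.797]
0.45 0.45 [ 0.114 -4.331 -2.662  7.353]
0.5 0.5 [ 0.109 -4.558 -2.47   7.149]
0.55 0.55 [ 0.108 -4.264 -3.162  7.098]
0.6 0.6 [ 0.116 -4.876 -3.055  7.669]
0.65 0.65 [ 0.114 -5.075 -2.812  7.234]
0.7 0.7 [ 0.126 -4.466 -3.05   7.452]
0.75 0.75 [ 0.186 -4.751 -2.606  7.3  ]
0.78 0.78 [ 0.189 -5.57  -3.145  7.229]
0.81 0.81 [ 0.2   -5.511 -3.221  7.768]
0.84 0.84 [ 0.231 -5.38  -2.982  7.491]
0.87 0.869 [ 0.247 -5.058 -2.932  7.882]
0.9 0.899 [ 0.258 -5.562 -3.353  7.207]
0.93 0.929 [ 0.262 -5.26  -3.687  7.43 ]
0.96 0.959 [ 0.317 -5.668 -3.423  7.452]
plat 0.11404782695023036 M 0.31463403364112696 [0.53823852 0.07732052 0.07528556] 0.02296577041106869 18.725
```

The plateau was at 0.11 Nm and the stop came at about 0.70 rad. The knob is now held at about 0.29 Nm, so it is firm but not forced. I'll let it go, then press the button.

Run:
```python
from h import *
robot.wait(.2); robot.grip(.034); robot.wait(.8)
print(robot.current_wrist_force(),robot.current_moment())
p=robot.current_ee_pos(); robot.move_l([.5387,.0778,.15],rate=.08)
m=robot.camera_model("wrist"); pic,d=robot.read_camera("wrist"); cv2.imwrite("pics/w2.png",pic[:,:,::-1])
robot.grip(0); b=[.4779,.0734]
robot.move_to([*b,.13],down(.077)); robot.move_l([*b,.085],rate=.06); robot.wait(.2)
f=robot.current_wrist_force(); print(f,robot.current_ee_pos(),robot.current_time())
print(robot.move_l([*b,.0685],rate=.015,stop_force=13)); g=robot.current_wrist_force()-f
robot.wait(.2); print(g,robot.current_wrist_force()-f,robot.current_ee_pos(),robot.current_time())
```

```text
[-0.41075614 -0.28331465 -0.53374709] [-0.07362991  0.08242089 -0.03987933]
[ 0.19488611  0.45836036 -0.26727794] [0.47825193 0.07337864 0.08544219] 23.325
True
[-1.18983612  0.3202381   4.8426169 ] [-1.54784807 -0.4704265   5.69652765] [0.47792982 0.07342142 0.07137168] 24.4167
```

View pics/w2.png

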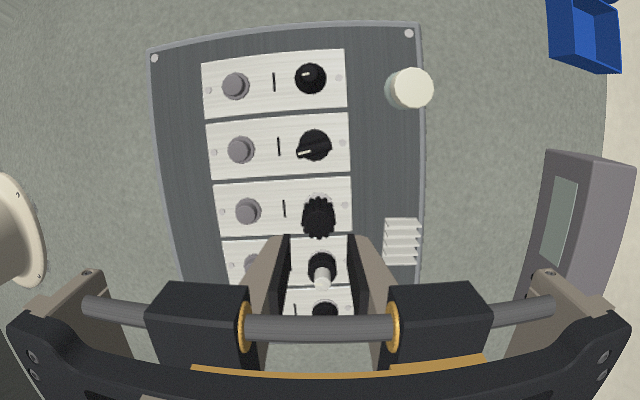

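The knob is free and has sprung out, at about (318,215) in the picture. I'll press the button a little harder to be sure it bottoms, then release it.

Run:
```python
from h import *
b=[.4779,.0734]
print(robot.move_l([*b,.0688],rate=.015,stop_force=12)); print(robot.current_wrist_force(),robot.current_ee_pos()); robot.wait(.3)
print(robot.current_wrist_force(),robot.current_ee_pos())
robot.move_l([*b,.15],rate=.06); robot.wait(.5); print(robot.current_wrist_force(),robot.current_time())
robot.read_camera("side"); p,d=robot.read_camera("side"); a=cv2.resize(p[185:310,225:365,::-1],(672,600),interpolation=cv2.INTER_CUBIC); cv2.imwrite("pics/s1.png",a)
```

```text
True
[-1.95302782 -0.47503905  7.96244666] [0.47795371 0.07340858 0.07133217]
[-2.07098912  0.14726752  7.3602177 ] [0.47791729 0.07340397 0.07131722]
[-0.03025528 -0.27991604 -0.94095841] 26.9
```

View pics/s1.png

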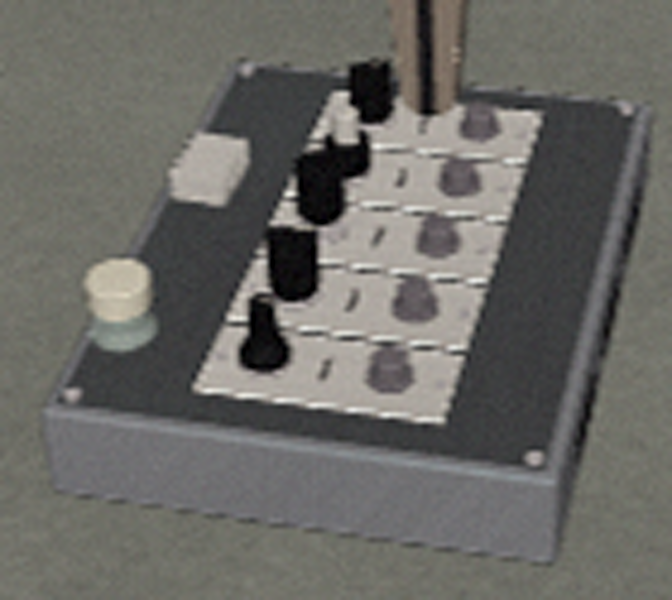

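The knob at (320,187) and the button at (438,237) are both back out, and nothing else has moved. The button did bottom out: its height stayed the same while the force rose from 5.7 N to 7.4 N or more.

```bash
python3 -c "
from plant import robot
print(robot.job_done())"
```

```text
the job is handed in; nothing more can be done
None
```

I've handed the job in: the fluted knob was held in and turned clockwise to its stop (about 0.29 Nm, firm but not forced), it sprang back out, then its button was pressed to the bottom and released, with nothing else seen to move.

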